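# Roll the tested valve shield up to the end stop of the gutter rack

## Robot

A 7-joint arm with a two-finger parallel gripper is mounted at the origin on the work surface. World frame = base frame: x ahead of the robot, y to its left, z up, the work surface at z = 0. Lengths are in m, angles in rad, forces in N, time in s.
With the tool pointing down it reaches from about 0.4 to 0.85 m from the base axis. Payload 4.4 kg.
Tool frame: the origin (TCP) lies midway between the tips of the shut fingers; the grasp point (between the pads) lies 19 mm behind it; z points along the fingers, y is the line along which they close (so a half turn about z gives the same grasp; the last joint's range is limited). The gripper opens to 94 mm and grips with 3 to 60 N. Pads are 16 mm wide; open, the fingers measure 119 mm over their backs; the gripper's body (75 mm by 177 mm) begins 78 mm behind the grasp point.
Start: joints at [-1.181, 0.628, 0.038, 1.517, -0.027, 0.996, -0.02], TCP at [0.286, 0.584, 0.205] pointing down, gripper open.
Joint ranges: [-3.06, 3.06], [-0.37, 2.12], [-1.25, 1.32], [0.18, 2.47], [-1.1, 4.24], [0.23, 1.98], [-2.94, 2.94]. Speed limits (rad/s): [2.57, 2.57, 3.14, 3.14, 3.14, 3.14, 3.14].

## Interface

Orientations are given as a unit quaternion [w, x, y, z].
In Python, from cell import read_state, camera, camera_model, job_done gives the robot as it stands.
- The arm moves only by the tool drive_tool, never from a script. Its argument "deltas" is a list of rows, each a list of 7 numbers: the finger opening in m, from 0 to 0.094, then the shift along the tool's x, y, z in m, then the turn, a rotation vector about the tool's x, y, z in rad. In form: [[hand, x, y, z, ax, ay, az], ...]. A call has 1 to 5 rows; each row shifts and turns the commanded pose from where the row before left it, along the tool's axes as they then stand; what a row does not reach is not made up. A row lasts 1/10 s, in which the tool goes at most 50 mm and 8.59 degrees, less where a joint would pass 70% of its speed; a pose out of reach is approached as far as the arm can. A call with a gripper value outside its range is refused whole. The fingers move at their own pace and stop on an object; "grip_force" is the grip in N (left out, the last holds). Time passes only in rows, so rows that do not move let the fingers close. It gives the time, the measured TCP pose, the force, the opening and the grip force at its end, in the units of the state.
- read_state(): the state, without advancing time (a new reading comes with each control period).
- camera(name): name is "side" or "top"; returns the picture (400x640x3 uint8, red, green, blue); there is no depth.
- camera_model(name): a dict with "vertical_fov" (degrees; the focal length in pixels is half the picture's height over the tangent of half this angle, whatever the lens; pixels are square), "cx", "cy" (the principal point, pixels), "D" ([k1, k2, p1, p2, k3] as OpenCV has them; the pictures are not rectified), "xyz" and "rotation" of the camera in the world. Camera axes: x right, y down, z forward; pixel columns grow to the right and rows downward; lengths in m; the calibration is good to about 2 mm. A picture is of the moment at which its call begins. camera_model takes no time and is no camera call.
- job_done(): hands the job in; it is judged then, once.
The state is a dict: "time_s": time; "qpos": joint angles; "qd": joint speeds; "joint_efforts": joint torques, N m; "position": TCP position; "orientation": TCP orientation; "force": force on the tool from outside, world axes, zero at the start; "ft_torque": the same for the moment, N m; "finger_gap": finger opening in m; "grasp_force": force on a finger pad.
Only numpy, scipy, OpenCV 4.12 (cv2) and the standard library are available. Lean on these libraries where they do the work, as an engineer would, in place of code of your own. Each camera call takes 0.05 s, during which the arm holds its last target. There are 200 camera calls.

## Task

Two round aluminium valve shields lie at the bottom of the wooden two-lane gutter rack. The longer one has been tested: with your fingertips behind it, gently push it all the way up its sloping lane, over the crest and into the dip, so that it lies against the end stop and does not roll back when you take your hand away. Keep pushing it rather than flicking it, never pinch or lift it, and leave the shorter shield and everything else on the bench where they are.

Things in the scene. Friction and masses are not known exactly. Their poses are not given: they have to be found in the camera images.
- rack: Fixed wooden rack, two parallel open gutters (lanes), 252 x 140 mm. Origin on the bench under its middle; x uphill, y across, z up. Lane centres y = +34 and -34 mm, lanes 60 mm wide inside, walls 12 mm high above the floor, middle wall 8 mm thick. The lane floor rises at 7 deg from height 12 mm at x = -110 to the crest, then falls at 10 deg into the dip before the end stop.
- sill (a point): Middle of the upper edge, on the lane side, of the 10 mm thick sill closing the lower end of both lanes; x = -110, height 22 mm, 10 mm above the floor there. A shield resting on it has its centre at rack x = -93, height 36 mm.
- crest (a point): Point of the crest, midway between the lanes: rack x = 70, y = 0, height 34 mm (height of the lane floor there). Uphill of it the floor falls towards the end stop.
- end_stop (a point): Top edge of the end stop's upright face, midway between the lanes: x = 120, y = 0, height 55 mm; the lane floor at its foot is at height 25 mm. A shield lying against it has its centre at rack x = 98, height 51 mm.
- long_shield: The longer valve shield: smooth, slippery aluminium can (friction about 0.4), a round cylinder 44 mm in diameter and 54 mm long, about 80 g, lying across its lane, free to roll. Origin at its centre; its y axis is the cylinder's axis (across the lane), x and z turn as it rolls. It starts at the bottom of either lane.
- short_shield: The shorter valve shield: 44 mm in diameter, 34 mm long, about 60 g, lying across the other lane at the bottom. Origin at its centre, y along its axis. To be left there.
- capacitor: Brown mica-cased capacitor block, 50 x 35 x 28 mm with two brass posts to 38 mm, standing beside the rack; origin under its centre. Bystander.
- knob: Cream bakelite knob, 38 mm across, 20 mm high, beside the rack; origin under its centre. Bystander.
- screwdriver: Stubby brass screwdriver, 90 mm long, lying beyond the rack's upper end; x along it, origin on the bench under it. Bystander.
- speaker: Chrome speaker frame, 150 mm across, 65 mm high, on the wooden turntable (200 mm across, top at height 32 mm); origin under its centre. Bystander.
- jar: Amber glass jar, 56 mm across, 70 mm high, on the left of the bench; origin under its centre. Bystander.
- meter: Black hand multimeter lying on the left of the bench, 150 x 80 x 43 mm; origin under its centre, x along it. Bystander.

How it is judged:
On the way:
1. the fingers are still pushing the longer shield on the upper part of the slope (x of long_shield in the frame of rack between -0.01 and 0.07 m and contact force between the fingers and long_shield above 0.01 N), for 0.05 s.
At the end, for the whole second after the job is handed in: The longer shield rests in the dip against the end stop (centre within 7 mm of x = 98 mm in the rack's frame, axis level, at rest), and the shorter one lies within 15 mm of where it started, at the bottom of its lane (x of long_shield in the frame of rack between 0.091 and 0.105 m and z of long_shield in the frame of rack between 0.045 and 0.058 m and y of long_shield in the frame of rack between -0.07 and 0.07 m and linear speed of long_shield below 0.02 m/s and angle between long_shield's own y axis and vertical above 1.4 rad and x of short_shield in the frame of rack below -0.075 m and distance of short_shield from where it was at the start of the episode below 0.015 m); the robot touches nothing.
It fails at once if the longer shield is lifted about 10 mm or more off its lane, or carried ((x of long_shield in the frame of rack below -0.04 m and z of long_shield in the frame of rack above 0.053 m) or (x of long_shield in the frame of rack below 0.02 m and z of long_shield in the frame of rack above 0.06 m) or z of long_shield in the frame of rack above 0.066 m).
It fails at once if the longer shield is tipped up (angle between long_shield's own y axis and vertical below 1.2 rad).
It fails at once if the longer shield is pinched or pushed hard (over 15 N) (contact force between the fingers and long_shield above 15 N).
It fails at once if the shorter shield is moved more than 15 mm (distance of short_shield from where it was at the start of the episode above 0.015 m).
It fails at once if another thing on the bench is moved more than 15 mm (distance of any of capacitor, knob, screwdriver, speaker, jar, meter from where it was at the start of the episode above 0.015 m).
It also fails if it takes over 38 s, if anything falls off the work surface, if the arm or the gripper's body presses on something with over 40 N, if the wrist force passes 120 N, or if a joint passes its speed limit or range.

## Working session

There is one attempt and no reset: what is moved stays moved. The work goes in short steps, Python scripts to look and compute and a tool call to move; the robot and the scene stay as the last step left them, time stands still between calls to the robot, and variables do not carry over. Pictures are saved under pics/ and viewed, at most 10 in all, crops included, and the job is handed in when it is done.

Besides the shell and the picture viewer there is one more tool, called after "Call:" in YAML: its name, and indented under it one key for each argument. drive_tool: Moves the arm, as the interface text tells. Its arguments: {"type":"object","properties":{"deltas":{"type":"array","items":{"type":"array","items":{"type":"number"}}},"grip_force":{"type":"number"}},"required":["deltas"]}

```bash
mkdir -p pics; cat > h.py <<'E'
import numpy as np, cv2
from cell import read_state, camera, camera_model, job_done
def K(m):
    f=200/np.tan(np.radians(m["vertical_fov"])/2)
    return np.array([[f,0,m["cx"]],[0,f,m["cy"]],[0,0,1]])
def R(m):
    r=np.array(m["rotation"],float)
    if r.shape==(3,3): return r
    from scipy.spatial.transform import Rotation as Ro
    return Ro.from_quat(r[[1,2,3,0]]).as_matrix()
def ray(m,px):
    u=cv2.undistortPoints(np.array(px,float).reshape(-1,1,2),K(m),np.array(m["D"],float)).reshape(-1,2)
    return np.c_[u,np.ones(len(u))]@R(m).T
def onplane(m,px,z):
    d=ray(m,px); o=np.array(m["xyz"]); return o+d*((z-o[2])/d[:,2])[:,None]
def proj(m,P):
    r=R(m); t=-r.T@np.array(m["xyz"])
    return cv2.projectPoints(np.array(P,float).reshape(-1,1,3),cv2.Rodrigues(r.T)[0],t,K(m),np.array(m["D"],float))[0].reshape(-1,2)
def save(n,f): im=camera(n); cv2.imwrite(f,im[:,:,::-1]); return im
E
python3 - <<'E'
from h import *
for n in("top","side"): save(n,f"pics/{n}0.png"); print(camera_model(n))
s=read_state();print(s["time_s"],s["position"],s["orientation"])
E
```

```text
{'vertical_fov': 48.39753817987569, 'cx': 314.23393799649375, 'cy': 200.27036297059405, 'D': array([-0.01937016,  0.        ,  0.        ,  0.        ,  0.        ]), 'xyz': array([ 0.39469975, -0.01895208,  1.48918966]), 'rotation': array([ 0.04197732, -0.69994427,  0.71179528, -0.04078487])}
{'vertical_fov': 54.472363936859345, 'cx': 318.1644226269111, 'cy': 200.09383186977837, 'D': array([-0.06643488,  0.        ,  0.        ,  0.        ,  0.        ]), 'xyz': array([ 0.1508782 , -0.65686804,  0.74283787]), 'rotation': array([-0.40191632,  0.86816354, -0.2688389 ,  0.11171832])}
0.1 [0.28583942 0.58312635 0.20466478] [-1.77167291e-04  2.25911216e-01  9.74147539e-01 -8.14359784e-04]
```

View pics/top0.png

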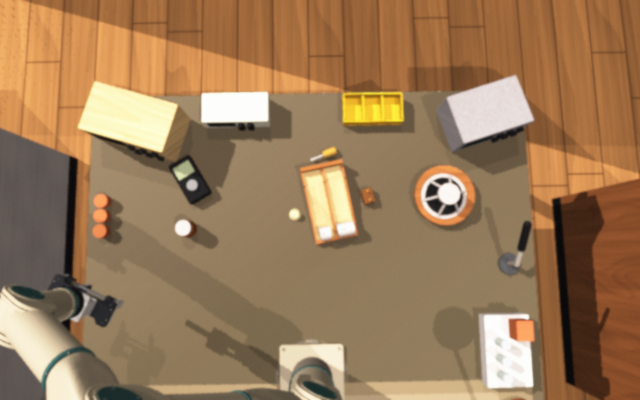

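View pics/side0.png

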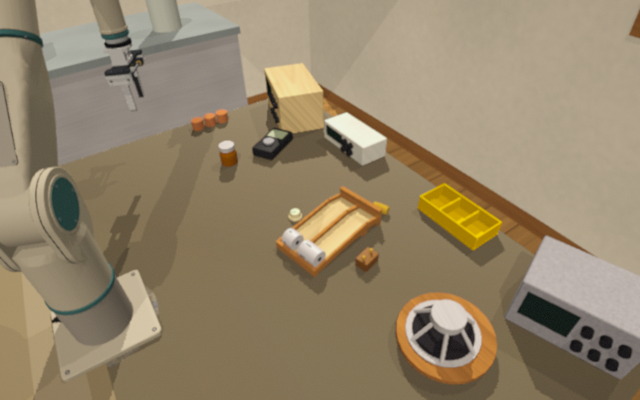

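Top view: the rack runs from about (331,240) at the sill to (323,163) at the end stop. The shields are at about (326,232) and (345,229). The side view shows the same, with the shields at (292,238) and (312,252). I'll enlarge both to see which is longer.

```bash
python3 - <<'E'
from h import *
a=cv2.imread("pics/top0.png")[150:250,280:390]; b=cv2.imread("pics/side0.png")[180:280,270:390]
f=lambda x:cv2.resize(x,(395 if x is a else 400,500),interpolation=cv2.INTER_CUBIC)
a=cv2.resize(a[:, :80],(400,500),interpolation=cv2.INTER_CUBIC);b=cv2.resize(b[:,:80],(400,500),interpolation=cv2.INTER_CUBIC)
cv2.imwrite("pics/c0.png",np.hstack([a,b]))
im=cv2.imread("pics/top0.png");hsv=cv2.cvtColor(im,cv2.COLOR_BGR2HSV)
m=camera_model("top")
# rack outline: saturated orange/wood in the region
w=((hsv[...,0]>5)&(hsv[...,0]<25)&(hsv[...,1]>60)&(hsv[...,2]>140)).astype(np.uint8)
w[:, :290]=0;w[:,362:]=0;w[:150]=0;w[250:]=0
c=max(cv2.findContours(w,0,2)[0],key=cv2.contourArea);r=cv2.minAreaRect(c);print(r)
B=cv2.boxPoints(r);print(B, onplane(m,B,0.03))
s=((hsv[...,1]<50)&(hsv[...,2]>150)).astype(np.uint8)
s[:, :310]=0;s[:,360:]=0;s[:215]=0;s[250:]=0
for c in cv2.findContours(s,0,2)[0]:
  if cv2.contourArea(c)>15:
    r=cv2.minAreaRect(c);print(r,onplane(m,[r[0]],0.045))
E
```

```text
((325.5, 199.5), (99.0, 71.0), 90.0)
[[290. 150.]
 [361. 150.]
 [361. 249.]
 [290. 249.]] [[ 0.73716989  0.06037023  0.03      ]
 [ 0.73309678 -0.17721408  0.03      ]
 [ 0.40387573 -0.16769121  0.03      ]
 [ 0.40775529  0.06375175  0.03      ]]
((324.5, 232.5), (13.0, 11.0), 90.0) [[ 0.45892894 -0.04943884  0.045     ]]
((345.5294494628906, 228.11767578125), (12.611852645874023, 17.46256446838379), 75.96376037597656) [[ 0.47196868 -0.11791034  0.045     ]]
```

View pics/c0.png

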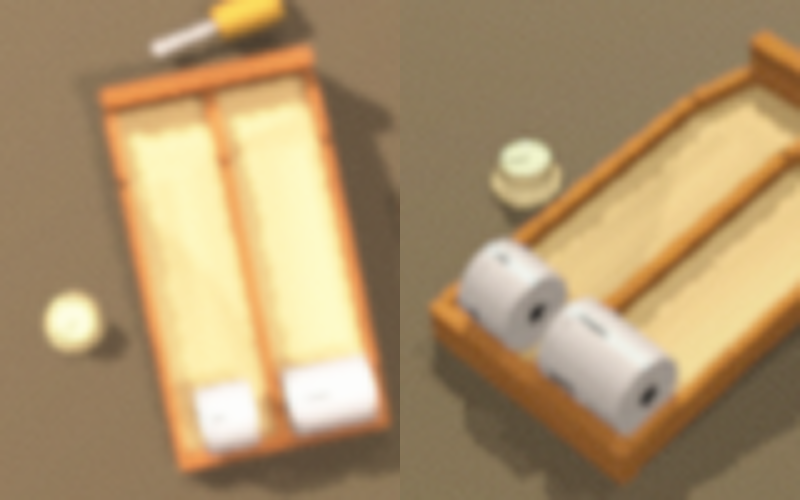

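The long shield is in the right-hand lane (rack y = -34). Enlarged, the rack corners in the top view are (316.6,243.6), (357.6,234.4), (342.4,159.4) and (300.2,168).

```bash
python3 - <<'E'
from h import *
m=camera_model("top");ms=camera_model("side")
px=[(316.6,243.6),(357.6,234.4),(342.4,159.4),(300.2,168)]
zs=[.023,.023,.055,.055]
W=np.array([onplane(m,[p],z)[0,:2] for p,z in zip(px,zs)])
L=np.array([(-.12,.07),(-.12,-.07),(.132,-.07),(.132,.07)])
lc=L-L.mean(0);wc=W-W.mean(0)
th=np.arctan2((lc[:,0]*wc[:,1]-lc[:,1]*wc[:,0]).sum(),(lc*wc).sum())
Rz=np.array([[np.cos(th),-np.sin(th)],[np.sin(th),np.cos(th)]]);o=W.mean(0)-Rz@L.mean(0)
print("yaw",th,np.degrees(th),"o",o,"res",(W-(L@Rz.T+o))*1e3)
P=lambda x,y,z:np.r_[Rz@[x,y]+o,z]
pts=[(-.093,-.034,.036),(-.093,.034,.036),(-.12,-.07,0),(-.12,.07,.024),(.132,.07,.055)]
q=[P(*p) for p in pts]
print(proj(ms,q),proj(m,q[:2]),q[0])
s=read_state()
from scipy.spatial.transform import Rotation as Ro
Q=s["orientation"];print(Ro.from_quat(Q[[1,2,3,0]]).as_matrix())
im=cv2.imread("pics/side0.png")[220:280,270:340];hs=cv2.cvtColor(im,cv2.COLOR_BGR2HSV)
w=((hs[...,1]<50)&(hs[...,2]>120)).astype(np.uint8)
for c in cv2.findContours(w,0,2)[0]:
  if cv2.contourArea(c)>15: print(cv2.boundingRect(c),cv2.minAreaRect(c))
E
```

```text
yaw 0.19266698504625088 11.03900509466032 o [ 0.55492294 -0.06820516] res [[ 0.24912276 -0.81702851]
 [ 1.28273758  1.29864827]
 [-1.0251395  -0.93268352]
 [-0.50672084  0.45106375]]
[[310.53699124 253.74983884]
 [291.66944252 239.47796432]
 [313.42093748 277.86049998]
 [274.61674951 241.13594848]
 [341.98377355 186.56889964]] [[345.80918733 228.81704489]
 [325.43712402 233.15889686]] [ 0.47015394 -0.11938344  0.036     ]
[[-8.97928182e-01  4.40141422e-01 -7.13120179e-04]
 [ 4.40141999e-01  8.97926919e-01 -1.50656500e-03]
 [-2.27718581e-05 -1.66666132e-03 -9.99998611e-01]]
(12, 8, 43, 38) ((32.599998474121094, 25.799999237060547), (47.18571853637695, 17.36574935913086), 37.87498474121094)
```

Call:
drive_tool:
  deltas:
    - [0.024, -0.01, -0.02, 0, 0, 0, -0.13]
    - [0.024, -0.01, -0.03, 0, 0, 0, -0.13]
    - [0.024, -0.01, -0.03, 0, 0, 0, -0.13]
    - [0.024, -0.01, -0.03, 0, 0, 0, -0.13]
    - [0.024, -0.01, -0.03, 0, 0, 0, -0.128]

```text
time_s: 0.6
position: [0.3094, 0.4369, 0.2052]
orientation: [-0.0, -0.099, 0.995, -0.0]
force: [1.7, -0.3, -0.1]
finger_gap: 0.0572
grasp_force: 0.0
```

Call:
drive_tool:
  deltas:
    - [0.024, 0, -0.04, 0, 0, 0, 0]
    - [0.024, 0, -0.04, 0, 0, 0, 0]
    - [0.024, 0, -0.04, 0, 0, 0, 0]
    - [0.024, 0, -0.04, 0, 0, 0, 0]
    - [0.024, 0, -0.04, 0, 0, 0, 0]

```text
time_s: 1.1
position: [0.3482, 0.2404, 0.2054]
orientation: [-0.0, -0.096, 0.995, -0.0]
force: [0.9, -0.1, -0.5]
finger_gap: 0.0241
grasp_force: 0.0
```

Call:
drive_tool:
  deltas:
    - [0.024, 0, -0.04, 0, 0, 0, 0]
    - [0.024, 0, -0.04, 0, 0, 0, 0]
    - [0.024, 0, -0.04, 0, 0, 0, 0]
    - [0.024, 0, -0.04, 0, 0, 0, 0]
    - [0.024, 0, 0, 0, 0, 0, 0]

```text
time_s: 1.6
position: [0.379, 0.0799, 0.2053]
orientation: [-0.0, -0.091, 0.996, -0.001]
force: [-0.4, 0.3, 0.2]
finger_gap: 0.0236
grasp_force: 0.0
```

```bash
cat >> h.py <<'E'
from scipy.spatial.transform import Rotation as Ro
TH=0.1927;O=np.array([.5549,-.0682]);RZ=np.array([[np.cos(TH),-np.sin(TH)],[np.sin(TH),np.cos(TH)]])
def where(tx,ty,tz,yaw=np.pi+TH):
    "delta in tool frame to rack-frame target"
    s=read_state();Rm=Ro.from_quat(s["orientation"][[1,2,3,0]]).as_matrix();p=s["position"]
    t=np.r_[RZ@[tx,ty]+O,tz]
    print("t",s["time_s"],"rack xyz",RZ.T@(p[:2]-O),p[2],"gap",s["finger_gap"],"F",s["force"])
    print("tool delta",Rm.T@(t-p),"yaw err",np.angle(np.exp(1j*(yaw-np.arctan2(Rm[1,0],Rm[0,0])))),"z",Rm[:,2],"q",s["qpos"])
E
python3 -c "
from h import *
where(-.14,-.034,.10)"
```

```text
t 1.6 rack xyz [-0.14429448  0.17903929] 0.20531976689728978 gap 0.02358084061198906 F [-0.41742188  0.25663506  0.18706981]
tool delta [-0.00642244 -0.21276394  0.10576716] yaw err 0.009482630681886239 z [-6.19908759e-04 -2.28351745e-03 -9.99997201e-01] q [-0.22124078  0.26161534 -0.07589563  2.19170812  0.03394301  0.69052791
  1.43325446]
```

Call:
drive_tool:
  deltas:
    - [0.024, -0.002, -0.043, 0, 0, 0, -0.005]
    - [0.024, -0.002, -0.043, 0, 0, 0, -0.005]
    - [0.024, -0.002, -0.043, 0, 0, 0, 0]
    - [0.024, 0, -0.043, 0.02, 0, 0, 0]
    - [0.024, 0, -0.04, 0.03, 0, 0, 0]

```text
time_s: 2.1
position: [0.4287, -0.123, 0.156]
orientation: [0.002, -0.101, 0.995, -0.001]
force: [1.3, 0.2, 0.6]
finger_gap: 0.024
grasp_force: 0.0
```

Call:
drive_tool:
  deltas:
    - [0.024, 0, 0, 0.03, 0, 0, 0]
    - [0.024, 0, 0, 0.025, 0, 0, 0]
    - [0.024, 0, 0, 0, 0, 0, 0]

```text
time_s: 2.4
position: [0.4244, -0.1206, 0.098]
orientation: [-0.003, -0.101, 0.995, 0.001]
force: [-0.2, -0.5, 0.8]
finger_gap: 0.0243
grasp_force: 0.0
```

```bash
python3 -c "
from h import *
where(-.14,-.034,.029)
a=save('top','pics/t1.png');b=save('side','pics/s1.png')
a=cv2.resize(a[180:260,300:380,::-1],(400,400),interpolation=2);b=cv2.resize(b[200:280,260:340,::-1],(400,400),interpolation=2)
cv2.imwrite('pics/c1.png',np.hstack([a,b]))"
```

```text
t 2.4 rack xyz [-0.13809279 -0.02642238] 0.09795736904910968 gap 0.024258563616031827 F [-0.24761409 -0.5396324   0.79566643]
tool delta [ 0.00158257 -0.00777016  0.06894416] yaw err -0.009586737115838484 z [-0.00625746  0.00184281 -0.99997872] q [ 0.22213294  0.52584633 -0.01203854  2.17735175  0.01290788  0.44496353
  1.9731061 ]
```

View pics/c1.png

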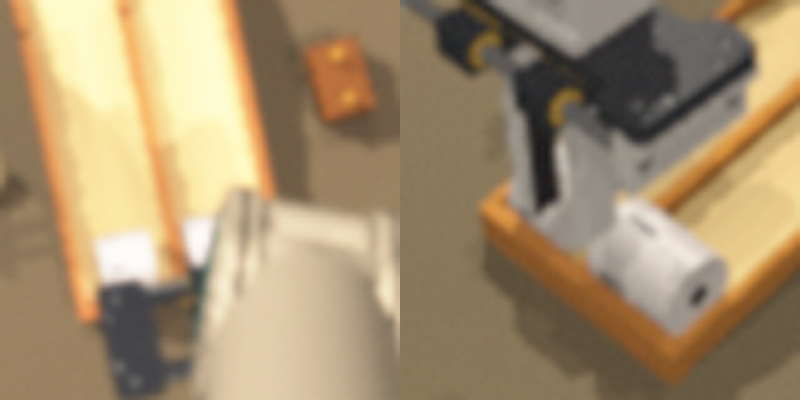

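Side view: the open fingers are above the sill just behind the shields, with tips at crop (560,230). Top view: the arm hides part of the long shield. I'll correct y by 8 mm and lower in stages.

Call:
drive_tool:
  deltas:
    - [0.024, 0, -0.004, 0.005, 0, 0, 0]
    - [0.024, 0, -0.004, 0.005, 0, 0, 0]
    - [0.024, 0, 0, 0, 0, 0, 0]
    - [0.024, 0, 0, 0, 0, 0, 0]

```text
time_s: 2.9
position: [0.4284, -0.1296, 0.0908]
orientation: [0.0, -0.101, 0.995, -0.0]
force: [-0.5, -0.2, -0.5]
finger_gap: 0.0242
grasp_force: 0.0
```

```bash
python3 -c "
from h import *
where(-.14,-.034,.029)"
```

```text
t 2.9 rack xyz [-0.13591076 -0.0360242 ] 0.09077328924944437 gap 0.024176892722082427 F [-0.48074479 -0.20022405 -0.4684342 ]
tool delta [0.00410117 0.00207702 0.06177074] yaw err -0.009172494296999534 z [ 5.36420341e-04 -1.44610807e-04 -9.99999846e-01] q [ 0.23997952  0.54337359 -0.01272395  2.1734409   0.01602602  0.4243069
  1.98715535]
```

Call:
drive_tool:
  deltas:
    - [0.024, 0.003, 0.002, 0.01, 0, 0, 0.009]
    - [0.024, 0.003, 0, 0.015, 0, 0, 0]
    - [0.024, 0, 0, 0.015, 0, 0, 0]
    - [0.024, 0, 0, 0.012, 0, 0, 0]
    - [0.024, 0, 0, 0, 0, 0, 0]

```text
time_s: 3.4
position: [0.4212, -0.1283, 0.0377]
orientation: [-0.001, -0.097, 0.995, 0.0]
force: [0.2, 0.5, 0.1]
finger_gap: 0.0242
grasp_force: 0.0
```

Call:
drive_tool:
  deltas:
    - [0.024, 0, 0, 0.005, 0, 0, 0]
    - [0.024, 0, 0, 0, 0, 0, 0]
    - [0.024, 0, 0, 0, 0, 0, 0]

```text
time_s: 3.7
position: [0.4222, -0.1287, 0.0339]
orientation: [0.0, -0.096, 0.995, -0.0]
force: [0.2, 0.2, 0.1]
finger_gap: 0.024
grasp_force: 0.0
```

```bash
python3 -c "
from h import *
where(-.123,-.034,.029)
s=save('side','pics/s2.png')
b=cv2.resize(s[210:280,260:340,::-1],(720,600),interpolation=2)
cv2.imwrite('pics/c2.png',b)"
```

```text
t 3.7 rack xyz [-0.14179097 -0.0339475 ] 0.0338601562464524 gap 0.02399767952897804 F [0.15270459 0.20975431 0.10776295]
tool delta [-1.87877312e-02 -6.13178689e-05  4.87254092e-03] yaw err -0.0005328715219248499 z [ 6.93137262e-04 -1.14104089e-04 -9.99999753e-01] q [ 0.23830012  0.65723343 -0.008763    2.22302949  0.02058528  0.26070023
  1.97550549]
```

View pics/c2.png

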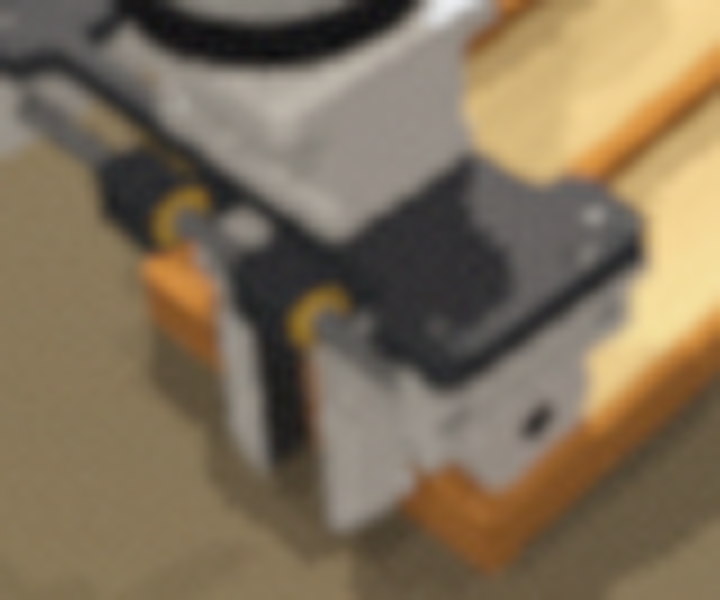

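Side view: both fingertips are behind the long shield, outside the sill, with tips at crop (275,465) and (350,525). Joint 6 is close to its limit, so I'll move forward a little before lowering further.

Call:
drive_tool:
  deltas:
    - [0.024, -0.004, 0, 0, 0, 0, 0]
    - [0.024, -0.004, 0, 0.001, 0, 0, 0]
    - [0.024, -0.001, 0, 0.002, 0, 0, 0]
    - [0.024, 0, 0, 0.001, 0, 0, 0]

```text
time_s: 4.15
position: [0.4311, -0.1268, 0.0293]
orientation: [0.0, -0.097, 0.995, 0.0]
force: [0.4, -0.4, -0.4]
finger_gap: 0.0241
grasp_force: 0.0
```

Call:
drive_tool:
  deltas:
    - [0.024, 0, 0, 0, 0, 0, 0]
    - [0.024, 0, 0, 0, 0, 0, 0]

```text
time_s: 4.35
position: [0.4305, -0.1269, 0.0294]
orientation: [-0.0, -0.096, 0.995, 0.0]
force: [0.5, 0.3, -0.5]
finger_gap: 0.0235
grasp_force: 0.0
```

```bash
python3 -c "
from h import *
where(-.123,-.034,.029)"
```

```text
t 4.35 rack xyz [-0.13333167 -0.03377484] 0.029358461293704882 gap 0.023538233883593312 F [ 0.48330094  0.26211177 -0.49171741]
tool delta [-0.01033172 -0.00022977  0.00035384] yaw err -0.00043929988157767125 z [-4.71295871e-04  9.90377297e-05 -9.99999884e-01] q [ 0.22949593  0.67153484 -0.00789213  2.20448414  0.01870229  0.26611475
  1.96920649]
```

Call:
drive_tool:
  deltas:
    - [0.024, -0.002, 0, 0, 0, 0, 0]
    - [0.024, -0.003, 0, 0, 0, 0, 0]
    - [0.024, -0.003, 0, 0, 0, 0, 0]
    - [0.024, -0.003, 0, -0.0003, 0, 0, 0]
    - [0.024, -0.003, 0, -0.0004, 0, 0, 0]

```text
time_s: 4.85
position: [0.4447, -0.1241, 0.0302]
orientation: [-0.0, -0.096, 0.995, 0.0]
force: [-0.7, 0.3, 0.0]
finger_gap: 0.0234
grasp_force: 0.2
```

Call:
drive_tool:
  deltas:
    - [0.024, -0.004, 0, -0.0005, 0, 0, 0]
    - [0.024, -0.004, 0, -0.0005, 0, 0, 0]
    - [0.024, -0.004, 0, -0.0005, 0, 0, 0]
    - [0.024, -0.004, 0, -0.0005, 0, 0, 0]
    - [0.024, -0.004, 0, -0.0005, 0, 0, 0]

```text
time_s: 5.35
position: [0.4645, -0.1203, 0.0327]
orientation: [-0.0, -0.096, 0.995, 0.0]
force: [-0.2, -0.3, -0.4]
finger_gap: 0.024
grasp_force: 0.2
```

Call:
drive_tool:
  deltas:
    - [0.024, -0.004, 0, -0.0005, 0, 0, 0]
    - [0.024, -0.004, 0, -0.0005, 0, 0, 0]
    - [0.024, -0.004, 0, -0.0005, 0, 0, 0]
    - [0.024, -0.004, 0, -0.0005, 0, 0, 0]
    - [0.024, -0.004, 0, -0.0005, 0, 0, 0]

```text
time_s: 5.85
position: [0.484, -0.1165, 0.0352]
orientation: [-0.0, -0.096, 0.995, 0.0]
force: [0.7, -0.3, -0.2]
finger_gap: 0.0238
grasp_force: 0.2
```

```bash
python3 -c "
from h import *
where(-.07,-.034,.0355)
s=save('side','pics/s3.png')
b=cv2.resize(s[180:280,260:390,::-1],(780,600),interpolation=2)
cv2.imwrite('pics/c3.png',b)"
```

```text
t 5.85 rack xyz [-0.07878221 -0.03379053] 0.03519111935937004 gap 0.023757461060578865 F [ 0.66338762 -0.34026539 -0.15308935]
tool delta [-0.00878207 -0.00021437 -0.00030949] yaw err -0.0005593686038063657 z [-7.57850474e-05  3.23520198e-05 -9.99999997e-01] q [ 0.18147485  0.69260778 -0.00258011  2.07360279  0.00444284  0.37546743
  1.93941146]
```

View pics/c3.png

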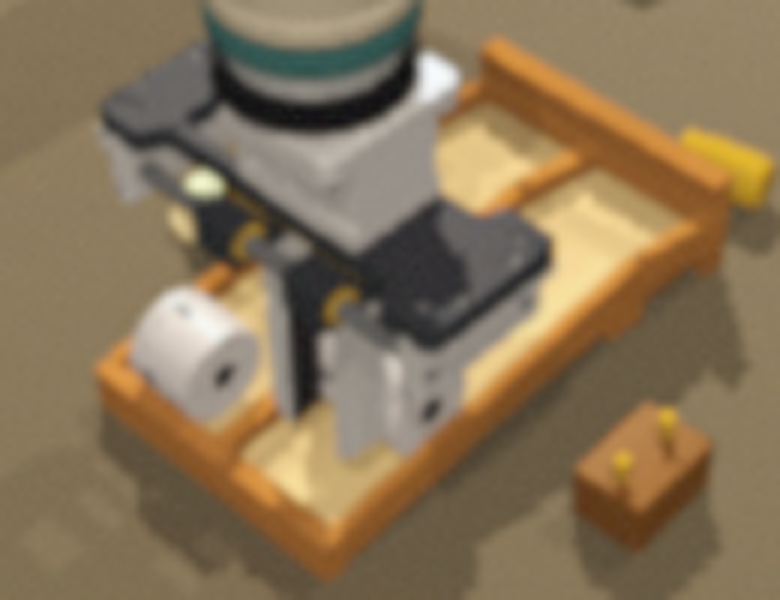

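Side view: the long shield rolls ahead of the fingers, with its end face at crop (430,405). The short shield has not moved, at (195,350). I'll keep pushing.

Call:
drive_tool:
  deltas:
    - [0.024, -0.004, 0, -0.0005, 0, 0, 0]
    - [0.024, -0.004, 0, -0.0005, 0, 0, 0]
    - [0.024, -0.004, 0, -0.0005, 0, 0, 0]
    - [0.024, -0.004, 0, -0.0005, 0, 0, 0]
    - [0.024, -0.004, 0, -0.0005, 0, 0, 0]

```text
time_s: 6.4
position: [0.5037, -0.1126, 0.0377]
orientation: [-0.0, -0.096, 0.995, 0.0]
force: [-0.3, 0.1, 1.0]
finger_gap: 0.024
grasp_force: 0.2
```

Call:
drive_tool:
  deltas:
    - [0.024, -0.004, 0, -0.0005, 0, 0, 0]
    - [0.024, -0.004, 0, -0.0005, 0, 0, 0]
    - [0.024, -0.004, 0, -0.0005, 0, 0, 0]
    - [0.024, -0.004, 0, -0.0005, 0, 0, 0]
    - [0.024, -0.004, 0, -0.0005, 0, 0, 0]

```text
time_s: 6.9
position: [0.5233, -0.1088, 0.0402]
orientation: [-0.0, -0.096, 0.995, 0.0]
force: [-0.4, 0.3, 0.4]
finger_gap: 0.024
grasp_force: 0.2
```

Call:
drive_tool:
  deltas:
    - [0.024, -0.004, 0, -0.0005, 0, 0, 0]
    - [0.024, -0.004, 0, -0.0005, 0, 0, 0]
    - [0.024, -0.004, 0, -0.0005, 0, 0, 0]
    - [0.024, -0.004, 0, -0.0005, 0, 0, 0]
    - [0.024, -0.004, 0, -0.0005, 0, 0, 0]

```text
time_s: 7.4
position: [0.5429, -0.1049, 0.0427]
orientation: [-0.0, -0.096, 0.995, 0.0]
force: [-0.6, 0.2, -0.1]
finger_gap: 0.0241
grasp_force: 0.2
```

Call:
drive_tool:
  deltas:
    - [0.024, -0.004, 0, -0.0005, 0, 0, 0]
    - [0.024, -0.004, 0, -0.0005, 0, 0, 0]
    - [0.024, -0.004, 0, -0.0005, 0, 0, 0]
    - [0.024, -0.004, 0, -0.0005, 0, 0, 0]
    - [0.024, -0.004, 0, -0.0005, 0, 0, 0]

```text
time_s: 7.9
position: [0.5626, -0.1011, 0.0452]
orientation: [-0.0, -0.096, 0.995, 0.0]
force: [0.1, -0.3, -0.3]
finger_gap: 0.0239
grasp_force: 0.2
```

```bash
python3 -c "
from h import *
where(.04,-.034,.049)
s=save('side','pics/s4.png')
b=cv2.resize(s[180:280,260:390,::-1],(780,600),interpolation=2)
cv2.imwrite('pics/c4.png',b)"
```

```text
t 7.9 rack xyz [ 0.00121726 -0.03377914] 0.045208121280458605 gap 0.023924519327487414 F [ 0.11146165 -0.27594815 -0.28017239]
tool delta [-0.03878249 -0.00024115 -0.00379323] yaw err -0.0005272671454543917 z [-4.20088884e-05  3.49194518e-05 -9.99999999e-01] q [ 0.12482416  0.73824892  0.00617623  1.86902063 -0.00821841  0.53439356
  1.90048883]
```

View pics/c4.png

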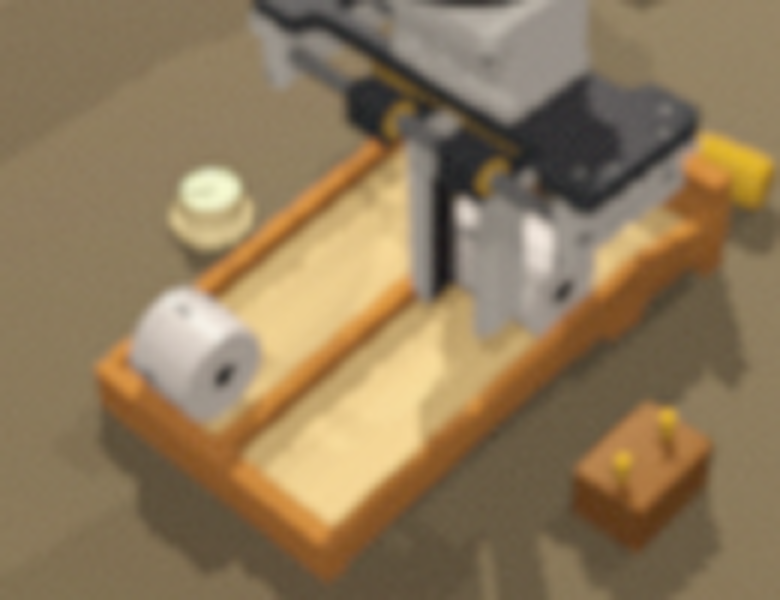

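Side view: the long shield is about two thirds of the way up, still in front of the fingers (end face about (560,285)). The short shield and bystanders have not moved. Next I'll slow down over the crest.

Call:
drive_tool:
  deltas:
    - [0.024, -0.004, 0, -0.0005, 0, 0, 0]
    - [0.024, -0.004, 0, -0.0005, 0, 0, 0]
    - [0.024, -0.004, 0, -0.0005, 0, 0, 0]
    - [0.024, -0.004, 0, -0.0005, 0, 0, 0]
    - [0.024, -0.004, 0, -0.0005, 0, 0, 0]

```text
time_s: 8.45
position: [0.5823, -0.0973, 0.0477]
orientation: [0.0, -0.096, 0.995, 0.0]
force: [-0.3, -0.4, 0.9]
finger_gap: 0.024
grasp_force: 0.2
```

Call:
drive_tool:
  deltas:
    - [0.024, -0.003, 0, -0.0003, 0, 0, 0]
    - [0.024, -0.003, 0, -0.0003, 0, 0, 0]
    - [0.024, -0.003, 0, -0.0003, 0, 0, 0]
    - [0.024, -0.002, 0, 0, 0, 0, 0]
    - [0.024, -0.002, 0, 0, 0, 0, 0]

```text
time_s: 8.95
position: [0.5947, -0.0948, 0.0485]
orientation: [-0.0, -0.096, 0.995, 0.0]
force: [0.1, -0.2, 0.2]
finger_gap: 0.0241
grasp_force: 0.2
```

Call:
drive_tool:
  deltas:
    - [0.024, -0.002, 0, 0, 0, 0, 0]
    - [0.024, -0.002, 0, 0, 0, 0, 0]
    - [0.024, -0.002, 0, 0, 0, 0, 0]
    - [0.024, -0.002, 0, 0, 0, 0, 0]
    - [0.024, -0.002, 0, 0, 0, 0, 0]

```text
time_s: 9.45
position: [0.6048, -0.0929, 0.0486]
orientation: [0.0, -0.096, 0.995, 0.0]
force: [0.1, 0.0, -0.1]
finger_gap: 0.0241
grasp_force: 0.0
```

Call:
drive_tool:
  deltas:
    - [0.024, -0.002, 0, 0, 0, 0, 0]
    - [0.024, -0.002, 0, 0, 0, 0, 0]
    - [0.024, -0.002, 0, 0, 0, 0, 0]
    - [0.024, -0.002, 0, 0, 0, 0, 0]
    - [0.024, -0.002, 0, 0, 0, 0, 0]

```text
time_s: 9.95
position: [0.6145, -0.091, 0.0485]
orientation: [-0.0, -0.096, 0.995, -0.0]
force: [0.2, 0.4, -0.2]
finger_gap: 0.0243
grasp_force: 0.0
```

```bash
python3 -c "
from h import *
where(.06,-.034,.049)
s=save('side','pics/s5.png')
b=cv2.resize(s[160:260,290:420,::-1],(780,600),interpolation=2)
cv2.imwrite('pics/c5.png',b)"
```

```text
t 9.95 rack xyz [ 0.05408604 -0.03378761] 0.04854028481089588 gap 0.024304213240302387 F [ 0.21108206  0.42704634 -0.24008703]
tool delta [-0.00591386 -0.0002151  -0.00045976] yaw err -0.0004596070301510442 z [-7.23227061e-06 -9.89501278e-07 -1.00000000e+00] q [ 0.09499675  0.78341104  0.011285    1.72564524 -0.01346648  0.63261854
  1.87780915]
```

View pics/c5.png

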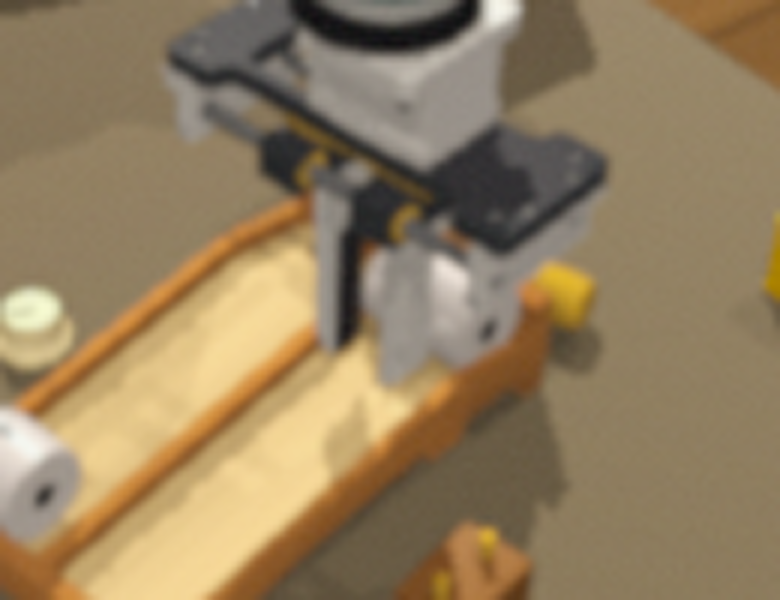

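Side view: the shield has rolled ahead of the fingers into the dip (end face about (487,330)), and the finger contact force is zero. I'll back off, lift, and check.

Call:
drive_tool:
  deltas:
    - [0.024, 0.005, 0, -0.002, 0, 0, 0]
    - [0.024, 0.015, 0, -0.01, 0, 0, 0]
    - [0.024, 0.02, 0, -0.02, 0, 0, 0]
    - [0.024, 0.03, 0, -0.03, 0, 0, 0]
    - [0.024, 0.03, 0, -0.04, 0, 0, 0]

```text
time_s: 10.5
position: [0.5135, -0.1102, 0.1503]
orientation: [-0.002, -0.097, 0.995, 0.0]
force: [0.4, -0.0, 0.6]
finger_gap: 0.0237
grasp_force: 0.0
```

Call:
drive_tool:
  deltas:
    - [0.024, 0.03, 0.02, -0.02, 0, 0, 0]
    - [0.024, 0.03, 0.04, -0.01, 0, 0, 0]
    - [0.024, 0, 0.04, 0, 0, 0, 0]
    - [0.024, 0, 0.04, 0, 0, 0, 0]
    - [0.024, 0, 0.04, 0, 0, 0, 0]

```text
time_s: 11.0
position: [0.4226, 0.0552, 0.1809]
orientation: [0.001, -0.096, 0.995, 0.0]
force: [1.0, -0.4, 0.0]
finger_gap: 0.0237
grasp_force: 0.0
```

Call:
drive_tool:
  deltas:
    - [0.024, 0, 0.02, 0, 0, 0, 0]
    - [0.024, 0, 0.0, 0, 0, 0, 0]
    - [0.024, 0, 0, 0, 0, 0, 0]
    - [0.024, 0, 0, 0, 0, 0, 0]
    - [0.024, 0, 0, 0, 0, 0, 0]

```text
time_s: 11.5
position: [0.4197, 0.0724, 0.1803]
orientation: [-0.0, -0.095, 0.995, -0.0]
force: [0.3, -0.9, 0.3]
finger_gap: 0.0239
grasp_force: 0.0
```

```bash
python3 -c "
from h import *
where(.06,-.034,.049)
s=save('side','pics/s6.png');t=save('top','pics/t6.png')
P=lambda x,y,z:np.r_[RZ@[x,y]+O,z]
for n in('side','top'): print(n,proj(camera_model(n),[P(.098,-.034,.051),P(-.093,.034,.036)]))
b=cv2.resize(s[180:280,270:390,::-1],(400,333),interpolation=2);t=cv2.resize(t[150:250,280:400,::-1],(400,333),interpolation=2)
cv2.imwrite('pics/c6.png',np.hstack([b,t]))"
```

```text
t 11.5 rack xyz [-0.1057246   0.16391773] 0.18032885042730806 gap 0.023929262055824914 F [ 0.30943228 -0.90121737  0.28587573]
tool delta [-0.16617789 -0.19749563  0.13139148] yaw err 0.002172945268877879 z [-8.79186163e-05 -4.93965906e-04 -9.99999874e-01] q [-0.232518    0.35460889 -0.00617322  2.13789489  0.00430467  0.64930158
  1.51958709]
side [[362.32836626 210.59056314]
 [291.66101244 239.4814142 ]]
top [[333.54047375 171.56447385]
 [325.43667319 233.1661133 ]]
```

View pics/c6.png

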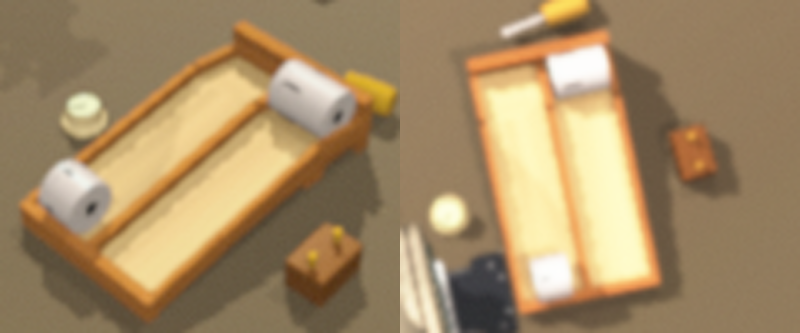

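The long shield rests against the end stop: top crop (579,71) is pixel (333.7,171.3), against a predicted (333.5,171.6). The short shield is still at the bottom of its lane.

```bash
python3 -c "
from h import *
print(job_done())"
```

```text
the job is handed in; nothing more can be done
None
```

The long shield was pushed up its lane and over the crest, and in the last pictures it lies in the dip against the end stop; the short shield and the bystanders in view look unmoved, and the job is handed in (no verdict was returned).

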